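# Tuck the wiring cover under the lid lap and hold it flat

## Task

Fit the loose cover over the open wiring compartment of the terminal box: tuck its plain long edge fully home under the overhanging front edge of the box's hinged lid without lifting that lid, with the cover square on the box, and press it down flat onto the rim against the two contact springs. Finish while still holding the cover pressed flat (it springs up if let go), so that a colleague can drive its screws; leave the other things on the bench where they are.

Things in the scene. Friction and masses are not known exactly. Their poses are not given: they have to be found in the camera images.
- box: Aluminium terminal box 260 (its x) x 170 (y) x 89 mm high, bolted on its back to a 300 x 220 x 8 mm dark plate fixed to the bench; cannot move. Origin: centre of the plate's underside, on the bench; z up; +x points to the lid hinge, away from the robot within 20 degrees. The half nearer the robot, x -130 to -20 mm, is the open wiring compartment; its rim is at z 88 mm all round
- seat (a point): Middle of the corner where the seat ledge meets the partition: box x -20, y 0, z 88 mm; axes as the box. The full-width ledge, level with the rim, runs from here 35 mm towards the robot (18 mm of it under the lid). The partition, 9 mm higher than the ledge, stops the cover. When home, the cover's tuck edge is here and its sides are 2 mm inside the box's sides
- front_rim (a point): Middle of the compartment's outer front rim edge: box x -130, y 0, z 88 mm; the front flange is 12 mm wide, the side flanges 10 mm. The cover's screw edge ends 2 mm inside this edge. Three cable glands stick out 28 mm below here, at z 43 mm
- lid (a joint): Hinge of the box's grey sheet lid (3 mm thick, 170 mm wide, 0.2 kg, black operator panel on top), which closes the far half of the box. 0 = closed, resting on the partition; grows as its front edge lifts (rad; 0.01 rad lifts the lap edge 1.7 mm). It swings freely, unlatched
- lap_edge (a point): Middle of the lower corner of the lid's free front edge, at box x -38, y 0, z 97 mm. The lid laps 18 mm over the seat ledge, its underside 9 mm above it: a slot 9 mm high and 18 mm deep, open towards the robot and as wide as the box
- spring_left (a joint): Sprung steel earthing contact near the compartment's front left corner (box x -109, y +55 mm; 12 x 24 mm on top). 0 = up, standing 4 mm above the rim; grows as it is pressed down (m); 0.004 = level with the rim, where the cover lies flat. Needs 1.4 N to start and 3.2 N at 0.004
- spring_right (a joint): The same contact at box y -55 mm
- cover: The loose cover: cast aluminium plate 108 (its x) x 166 (y) x 5 mm thick with a raised hump on top; 0.22 to 0.34 kg. Origin: centre of its underside; z up; +x points to its plain edge, the one to tuck; two screw heads mark the corners of the other long edge. It lies flat on the bench, hump up, left or right of the box, its +x away from the robot within 30 degrees
- hump (a point): Grip point in the middle of the cover's hump: cover x -12, y 0, z 16 mm. The hump is a block 40 (x) x 60 (y) mm, 22 mm high above the 5 mm plate (top at 27 mm), to be taken from above. With the fingers closed along x, 28 mm stay free between hump and lap when the cover is home
- tuck_edge (a point): Middle of the lower corner of the cover's plain long edge (x +54 mm of the cover)
- screw_edge (a point): Middle of the lower corner of the cover's edge with the screws (x -54 mm of the cover)
- bin: Bystander: grey open parts bin 150 x 100 x 70 mm with white sleeves in it, on the other side of the box from the cover
- screwdriver: Bystander: screwdriver lying beyond the box, on the right
- tape: Bystander: black roll of tape, 90 mm across, 19 mm high, lying beyond the box, on the left

How it is judged:
By the outcome, as a careful person would: the job done as asked, in the order asked, and still so for the second after the job is handed in, while the arm keeps its last pose, push and grip.
It also fails if it takes over 42 s, if anything falls off the work surface, if the arm or the gripper's body presses on something with over 40 N, if the wrist force passes 120 N, or if a joint passes its speed limit or range.

## Robot

A 6-joint arm with a two-finger parallel gripper is mounted at the origin on the work surface. World frame = base frame: x ahead of the robot, y to its left, z up, the work surface at z = 0. Lengths are in m, angles in rad, forces in N, time in s.
With the tool pointing down it reaches from about 0.35 to 0.85 m from the base axis. Payload 8.1 kg.
Tool frame: the origin (TCP) lies on the centre line of the jaws, within the pads' length; the fingertips stand 11 mm ahead of it and the grasp point (between the pads) lies 8 mm behind it; z points along the fingers, y is the line along which they close (so a half turn about z gives the same grasp; the last joint's range is limited). The gripper opens to 85 mm and grips with 20 to 120 N. Pads are 22 mm wide; open, the fingers measure 114 mm over their backs; the gripper's body (76 mm by 85 mm) begins 54 mm behind the grasp point. The pads swing forward as they close: fully open they stand 13 mm farther back than shut.
Start: joints at [-1.188, 0.13, 1.488, -0, 1.523, -0.085], TCP at [0.271, -0.536, 0.242] pointing down, gripper open.
Joint ranges: [-2.96, 2.96], [-0.89, 2.26], [0.02, 2.5], [-1.34, 4.48], [0, 2.73], [-2.66, 2.66]. Speed limits (rad/s): [2.39, 2.39, 2.79, 3.14, 3.14, 3.14].

## Interface

Orientations are given as a unit quaternion [w, x, y, z].
In Python, from bench import arm, job, grab_frame gives the robot as it stands (arm), with the cameras as plain functions and the job (job).
- The arm moves only by the tool nudge_tcp, called as a command line: name --pt "numbers of a row" for each row, then --argument value for the rest. Schema: {"type":"object","properties":{"steps":{"type":"array","items":{"type":"array","items":{"type":"number"},"minItems":4,"maxItems":4},"minItems":1,"maxItems":10},"aperture":{"type":"number"},"force":{"type":"number"},"only":{"type":"string"},"quiet":{"type":"boolean"},"lines":{"type":"string"}},"required":["steps"],"additionalProperties":false}. steps is a list of rows, 1 to 10 of them, each of 4 numbers: dx, dy, dz in m, then a turn about the tool's z in rad; each row shifts and turns the commanded pose from where the row before left it, along the tool's axes as they then stand; what a row does not reach is not made up. A row lasts 1/8 s, in which the tool goes at most 0.0625 m and 0.188 rad, less where a joint would pass 70% of its speed; a pose out of reach is approached as far as the arm can. aperture is the finger opening in m, set as the call begins (left out keeps the last). The fingers move at their own pace and stop on an object; force is the grip in N (left out, the last holds). Time passes only in rows, so rows that do not move let the fingers close. The tool returns the time, the measured TCP pose, the force, the opening and the grip force at its end. only (a regular expression) keeps the lines of the reply that match it, lines (a string "A,B") keeps lines A to B, and quiet returns only ok. Input that does not fit is refused with a message, and nothing moves.
- arm.state(): the state, without advancing time (a new reading comes with each control period).
- grab_frame(name): name is "side" or "top"; returns a dict with "pixels" (480x640x3 uint8, red, green, blue), "vertical_fov" (degrees; the focal length in pixels is half the picture's height over the tangent of half this angle, whatever the lens; pixels are square), "cx", "cy" (the principal point, pixels), "world_to_cam" (4x4, takes a point from world to camera coordinates). Camera axes: x right, y down, z forward; pixel columns grow to the right and rows downward; lengths in m; the calibration is good to about 2 mm. A picture is of the moment at which its call begins. There is no depth.
- job.finish_job(): hands the job in; it is judged then, once.
The state is a dict: "time_s": time; "qpos": joint angles; "dq": joint speeds; "joint_torque": joint torques, N m; "tcp_pos": TCP position; "tcp_rot": TCP orientation; "ft_force": force on the tool from outside, world axes, zero at the start; "torque": the same for the moment, N m; "finger_gap": finger opening in m; "finger_force": force on a finger pad.
Only numpy, scipy, OpenCV 4.12 (cv2) and the standard library are available. Lean on these libraries where they do the work, as an engineer would, in place of code of your own. Each camera call takes 0.05 s, during which the arm holds its last target. There are 200 camera calls.

## Working session

There is one attempt and no reset: what is moved stays moved. The work goes in short steps, Python scripts to look and compute and a tool call to move; the robot and the scene stay as the last step left them, time stands still between calls to the robot, and variables do not carry over. Pictures are saved under pics/ and viewed, at most 10 in all, crops included, and the job is handed in when it is done.

```bash
ls; mkdir -p pics; cat > h.py <<'E'
import numpy as np, cv2, json
from bench import arm, job, grab_frame
def grab(n,save=None):
    f=grab_frame(n)
    f['pixels']=np.asarray(f['pixels'])
    if save: cv2.imwrite('pics/'+save+'.png',f['pixels'][:,:,::-1])
    return f
def K(f):
    fl=240/np.tan(np.radians(f['vertical_fov'])/2); return fl,f['cx'],f['cy']
def cast(f,uv,z):
    fl,cx,cy=K(f); T=np.array(f['world_to_cam']); R=T[:3,:3]; c=-R.T@T[:3,3]
    uv=np.atleast_2d(uv).astype(float)
    d=np.c_[(uv[:,0]-cx)/fl,(uv[:,1]-cy)/fl,np.ones(len(uv))]@R
    return c+d*((z-c[2])/d[:,2])[:,None]
def proj(f,P):
    fl,cx,cy=K(f); T=np.array(f['world_to_cam']); q=np.atleast_2d(P)@T[:3,:3].T+T[:3,3]
    return np.c_[fl*q[:,0]/q[:,2]+cx,fl*q[:,1]/q[:,2]+cy]
E
python3 - <<'E'
from h import *
for n in('side','top'):
    f=grab(n,n+'0'); T=np.array(f['world_to_cam']); print(n,f['vertical_fov'],f['cx'],f['cy'],(-T[:3,:3].T@T[:3,3]).round(3),T[:3,:3].round(3).tolist(), [k for k in f])
s=arm.state(); print(s)
E
```

```text
bench.py
pics
side 56.06062453822098 315.5455265729236 234.38215624543557 [ 0.547 -0.757  0.668] [[1.0, -0.004, 0.003], [-0.001, -0.608, -0.794], [0.005, 0.794, -0.608]] ['pixels', 'vertical_fov', 'cx', 'cy', 'world_to_cam']
top 48.542514263430974 315.0966632346975 241.79206569643176 [4.140e-01 1.000e-03 1.303e+00] [[0.004, -1.0, 0.006], [-0.992, -0.004, -0.123], [0.123, -0.006, -0.992]] ['pixels', 'vertical_fov', 'cx', 'cy', 'world_to_cam']
{'time_s': 0.1, 'qpos': array([-1.18841387e+00,  1.31100946e-01,  1.48918676e+00,  8.16467477e-07,
        1.52298711e+00, -8.53932174e-02]), 'dq': array([ 0.00014929, -0.00185251, -0.00131517,  0.00099453,  0.00082585,
       -0.00019662]), 'joint_torque': array([ 1.27614345e-03, -5.70952713e+01, -5.01943803e+01, -1.38026344e-04,
        8.05507618e-03, -2.56146319e-05]), 'tcp_pos': array([ 0.27038566, -0.53508598,  0.24133117]), 'tcp_rot': array([-8.31888011e-04,  9.72772360e-01,  2.31761144e-01, -1.24034663e-04]), 'ft_force': array([-0.2506134 ,  0.92185748,  0.80738839]), 'torque': array([ 0.04264714, -0.02649808, -0.01789268]), 'finger_force': 0.0, 'finger_gap': 0.0854584464033644}
```

View pics/top0.png

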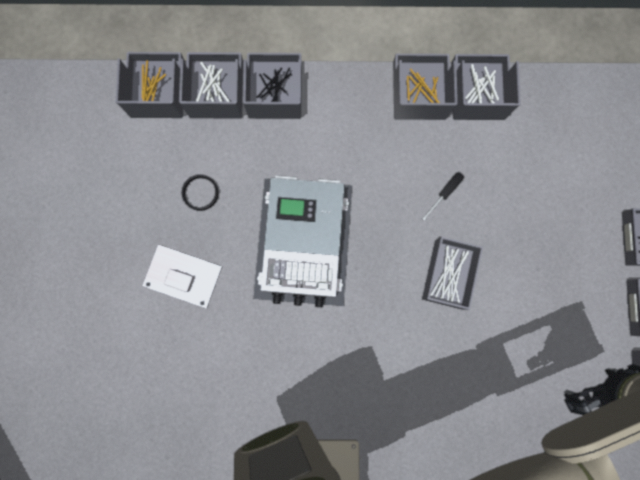

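View pics/side0.png

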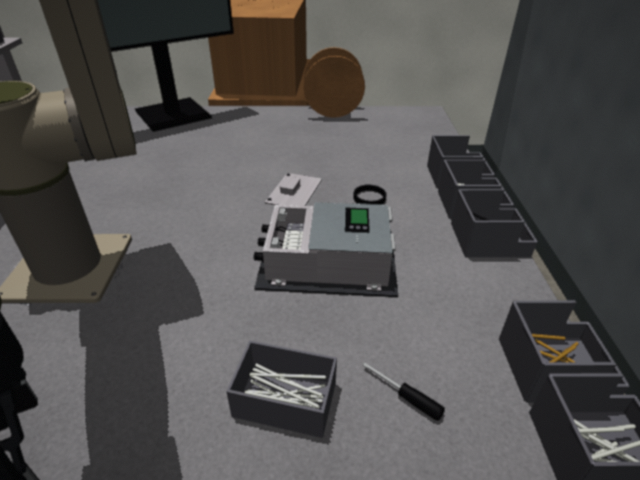

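The top view shows the cover left of the box, centre about (182,277), with its screw heads at (148,284) and (203,303). The lid spans about (268..345, 178..255) and the compartment is below it. The side view shows the same layout, with the bin and screwdriver on the near side. Next I segment the cover and box.

```bash
python3 - <<'E'
from h import *
f=grab('top','top1'); im=f['pixels']
c=cv2.resize(im[165:315,135:355],None,fx=3.6,fy=3.6,interpolation=cv2.INTER_CUBIC); cv2.imwrite('pics/crop1.png',c[:,:,::-1])
hsv=cv2.cvtColor(im,cv2.COLOR_RGB2HSV)
for p in [(170,265),(182,277),(205,275),(300,240),(275,258),(310,290),(335,275),(250,250),(220,220)]: print(p,im[p[1],p[0]],hsv[p[1],p[0]])
g=im.min(2)
m=(g>165).astype(np.uint8); m[:, :135]=0
n,l,st,ce=cv2.connectedComponentsWithStats(m)
for i in range(1,n):
    if st[i,4]>100: print(st[i],ce[i])
i=l[270,165]
cs,_=cv2.findContours((l==i).astype(np.uint8),cv2.RETR_EXTERNAL,cv2.CHAIN_APPROX_NONE)
P=cast(f,cs[0][:,0],0.005)[:,:2]
r=cv2.minAreaRect((P*1000).astype(np.float32)); print('cover',r,cv2.boxPoints(r))
b=((hsv[:,:,1]>20)&(hsv[:,:,0]>85)&(hsv[:,:,0]<115)&(g>90)).astype(np.uint8)
n,l,st,ce=cv2.connectedComponentsWithStats(b)
i=l[240,300]; print(st[i])
cs,_=cv2.findContours((l==i).astype(np.uint8),cv2.RETR_EXTERNAL,cv2.CHAIN_APPROX_NONE)
P=cast(f,cs[0][:,0],0.100)[:,:2]
r=cv2.minAreaRect((P*1000).astype(np.float32)); print('lid',r,cv2.boxPoints(r))
E
```

```text
(170, 265) [227 228 233] [115   7 233]
(182, 277) [227 230 234] [107   8 234]
(205, 275) [227 230 235] [109   9 235]
(300, 240) [166 178 187] [103  29 187]
(275, 258) [207 210 216] [110  11 216]
(310, 290) [226 229 234] [109   9 234]
(335, 275) [224 228 233] [107  10 233]
(250, 250) [156 158 164] [113  12 164]
(220, 220) [154 155 161] [116  11 161]
[196  62  33  40 447] [210.68680089  82.88590604]
[465  64  34  40 492] [482.38414634  86.10365854]
[ 257  212   83   84 3953] [304.86010625 261.25373134]
[ 142  245   80   64 3049] [181.20629715 275.85601837]
[430 246  39  56 735] [450.2122449  275.13333333]
cover ((489.7391662597656, 319.78961181640625), (169.1083221435547, 111.23207092285156), 70.954833984375) [[409.5763  258.01205]
 [514.7197  221.71555]
 [569.90204 381.56717]
 [464.7586  417.86368]]
[ 256  178   89  100 4847]
lid ((591.2352905273438, 28.690689086914062), (184.20445251464844, 232.68605041503906), 85.38201904296875) [[467.85464  -53.745564]
 [699.78534  -72.47952 ]
 [714.61597  111.12694 ]
 [482.68524  129.8609  ]]
```

View pics/crop1.png

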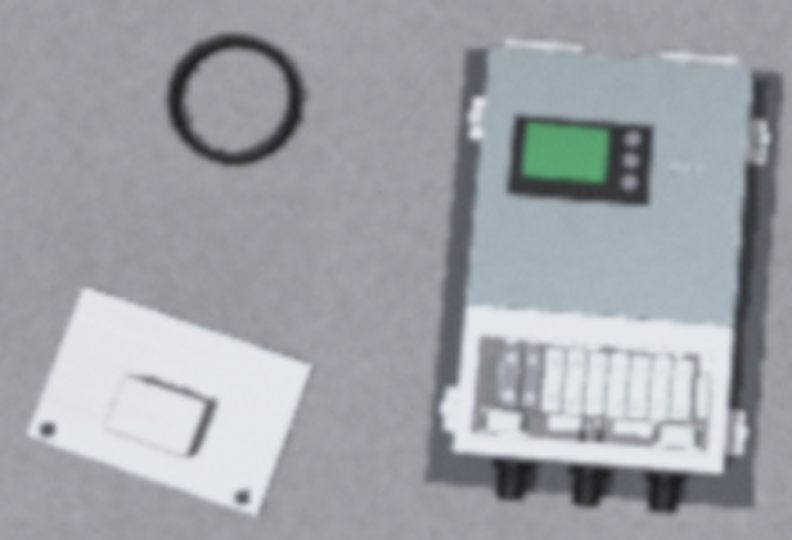

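```bash
cat > meas.py <<'E'
from h import *
def edge(f,p0,p1,z,half=5,n=60,ch=None):
    """subpixel edge along segment p0-p1 (px): strongest gradient across; returns robust line pts in world at z"""
    g=f['pixels'].astype(np.float32); g=g.mean(2) if ch is None else ch(g)
    p0,p1=np.array(p0,float),np.array(p1,float); t=(p1-p0)/np.linalg.norm(p1-p0); nn=np.array([-t[1],t[0]])
    s=np.linspace(0,1,n)[:,None]; o=np.arange(-half,half+.01,.25)
    pts=(p0+s*(p1-p0))[:,None]+o[None,:,None]*nn
    v=cv2.remap(g,pts[...,0].astype(np.float32),pts[...,1].astype(np.float32),cv2.INTER_CUBIC)
    d=np.abs(cv2.GaussianBlur(np.gradient(v,axis=1),(9,1),2))
    w=np.where(d>0.5*d.max(1,keepdims=True),d,0); off=(w*o).sum(1)/w.sum(1)
    q=p0+s*(p1-p0)+off[:,None]*nn
    W=cast(f,q,z)[:,:2]
    vx,vy,x,y=cv2.fitLine(W.astype(np.float32),cv2.DIST_HUBER,0,1e-4,1e-4).ravel()
    r=(W-[x,y])@[-vy,vx]
    return np.array([x,y]),np.array([vx,vy])*np.sign(vx if abs(vx)>abs(vy) else vy),r.std()*1000
def meet(a,b):
    t=np.linalg.solve(np.c_[a[1],-b[1]],b[0]-a[0]); return a[0]+t[0]*a[1]
E
python3 - <<'E'
from meas import *
f=grab('top'); c=lambda x,y:(135+(x-1.5)/3.6,165+(y-1.5)/3.6)
rb=lambda g:g[...,0]
E={'left':(c(485,80),c(469,290),.1),'right':(c(748,150),c(731,315),.1),'lap':(c(480,305),c(720,326),.1),
 'front':(c(462,452),c(715,471),.088),'screw':(c(40,440),c(248,512),.003),'tuck':(c(92,291),c(302,364),.003),'cl':(c(81,297),c(33,425),.003),'cr':(c(306,375),c(264,505),.003)}
R={}
for k,(a,b,z) in E.items():
    R[k]=edge(f,a,b,z,half=4,ch=rb); p,d,s=R[k]; print(k,p.round(4),np.degrees(np.arctan2(d[1],d[0])).round(2),s.round(2))
L=meet(R['left'],R['lap']);Rr=meet(R['right'],R['lap']); print('lap corners',L,Rr,np.linalg.norm(L-Rr))
A=[meet(R[a],R[b]) for a in('screw','tuck') for b in('cl','cr')]; print('cover',np.round(A,4),np.mean(A,0))
m=(L+Rr)/2; 
d=R['front'][1]; n=np.array([-d[1],d[0]]); print('lap-front dist',(m-R['front'][0])@n)
E
```

```text
left [0.5858 0.1079] -4.09 2.95
right [ 0.5637 -0.0611] -4.53 1.08
lap [0.5389 0.0261] 85.68 0.56
front [0.4458 0.0236] 85.66 0.35
screw [0.437 0.33 ] 71.07 1.52
tuck [0.5342 0.2824] 71.2 0.26
cl [0.5144 0.3985] -18.65 1.53
cr [0.4642 0.2409] -18.68 0.43
lap corners [0.54525113 0.11082765] [ 0.53246135 -0.05862519] 0.16993482
cover [[0.4661 0.4148]
 [0.4124 0.2584]
 [0.5676 0.3805]
 [0.5143 0.2239]] [0.49012083 0.3193953 ]
lap-front dist -0.09259182
```

```bash
cat > go.py <<'E'
from h import *; import sys
from scipy.spatial.transform import Rotation as Ro
def rep(tgt,yaw):
    s=arm.state(); q=np.array(s['tcp_rot']); R=Ro.from_quat(q[[1,2,3,0]]).as_matrix()
    d=R.T@(np.array(tgt)-s['tcp_pos']); yy=np.degrees(np.arctan2(R[1,1],R[0,1]))
    print('t',round(s['time_s'],2),'tcp',np.round(s['tcp_pos'],4),'yaw(y)',yy.round(2),'tool delta',d.round(4),'turn',np.round(-np.radians(yaw-yy),4),'F',np.round(s['ft_force'],1),'T',np.round(s['torque'],2),'gap',round(s['finger_gap'],4),'zax',R[:,2].round(4))
if __name__=='__main__': rep([float(v) for v in sys.argv[1:4]],float(sys.argv[4]))
E
python3 go.py 0.4787 0.3233 0.2 -18.75
```

```text
t 0.2 tcp [ 0.2704 -0.5352  0.2416] yaw(y) -63.2 tool delta [ 0.573  -0.6723  0.0425] turn -0.7758 F [-0.6  0.4  0.3] T [ 0.02  0.02 -0.03] gap 0.0851 zax [-5.0e-04  1.1e-03 -1.0e+00]
```

nudge_tcp --pt "0.036 -0.042 0 0" --pt "0.036 -0.042 0 0" --pt "0.036 -0.042 0 0" --pt "0.036 -0.042 0 0" --pt "0.036 -0.042 0 0" --pt "0.036 -0.042 0 0" --pt "0.036 -0.042 0 0" --pt "0.036 -0.042 0 0" --aperture 0.085

```text
time_s: 1.2
tcp_pos: [0.3762, -0.1041, 0.2424]
tcp_rot: [0.0, 0.973, 0.232, 0.0]
ft_force: [1.4, 1.1, -0.4]
finger_gap: 0.0849
finger_force: 0.0
```

nudge_tcp --pt "0.036 -0.042 0 0" --pt "0.036 -0.042 0 0" --pt "0.036 -0.042 0 0" --pt "0.036 -0.042 0 0" --pt "0.036 -0.042 0 0" --pt "0.036 -0.042 0 0" --pt "0.036 -0.042 0 0" --pt "0.036 -0.042 0 0"

```text
time_s: 2.2
tcp_pos: [0.4818, 0.3259, 0.2421]
tcp_rot: [0.0, 0.973, 0.232, 0.0]
ft_force: [1.5, 0.4, 0.4]
finger_gap: 0.085
finger_force: 0.0
```

nudge_tcp --pt "0 0 0 -0.155" --pt "0 0 0 -0.155" --pt "0 0 0 -0.155" --pt "0 0 0 -0.155" --pt "0 0 0 -0.155" --pt "0 0 0 0" --pt "0 0 0 0"

```text
time_s: 3.08
tcp_pos: [0.4816, 0.324, 0.2422]
tcp_rot: [-0.0, 0.814, 0.581, -0.0]
ft_force: [-0.8, 0.0, 0.3]
finger_gap: 0.0851
finger_force: 0.0
```

```bash
python3 go.py 0.4787 0.3233 0.1 -18.75
```

```text
t 3.08 tcp [0.4816 0.324  0.2422] yaw(y) -18.99 tool delta [-0.0015 -0.0025  0.1422] turn -0.0042 F [-0.8  0.   0.3] T [ 0.01  0.03 -0.02] gap 0.0851 zax [-2.e-04 -1.e-04 -1.e+00]
```

nudge_tcp --pt "-0.0015 -0.0025 0.05 -0.004" --pt "0 0 0.05 0" --pt "0 0 0.05 0" --pt "0 0 0.03 0" --pt "0 0 0.02 0" --pt "0 0 0.015 0" --pt "0 0 0 0"

```text
time_s: 3.95
tcp_pos: [0.4785, 0.3232, 0.0268]
tcp_rot: [-0.0, 0.812, 0.584, -0.001]
ft_force: [0.0, 0.2, -0.1]
finger_gap: 0.0848
finger_force: 0.0
```

nudge_tcp --pt "0 0 0.011 0" --pt "0 0 0 0"

```text
time_s: 4.2
tcp_pos: [0.4787, 0.3233, 0.0161]
tcp_rot: [-0.0, 0.812, 0.584, -0.0]
ft_force: [0.4, -0.1, -0.6]
finger_gap: 0.085
finger_force: 0.0
```

```bash
python3 go.py 0.4787 0.3233 0.015 -18.75
```

```text
t 4.2 tcp [0.4787 0.3233 0.0161] yaw(y) -18.57 tool delta [-0.     -0.      0.0011] turn 0.0031 F [ 0.4 -0.1 -0.6] T [-0.01  0.03  0.05] gap 0.085 zax [-2.e-04 -1.e-04 -1.e+00]
```

Close with a gentle force first, then firmer.

nudge_tcp --pt "0 0 0 0" --pt "0 0 0 0" --pt "0 0 0 0" --pt "0 0 0 0" --pt "0 0 0 0" --aperture 0.03 --force 25

```text
time_s: 4.82
tcp_pos: [0.4793, 0.3236, 0.0169]
tcp_rot: [0.0, 0.812, 0.584, 0.001]
ft_force: [1.1, -0.1, 4.6]
finger_gap: 0.0396
finger_force: 27.2
```

nudge_tcp --pt "0 0 0 0" --pt "0 0 0 0" --aperture 0.03 --force 80

```text
time_s: 5.08
tcp_pos: [0.4795, 0.3238, 0.0172]
tcp_rot: [0.0, 0.812, 0.584, 0.001]
ft_force: [-0.0, -0.2, 6.4]
finger_gap: 0.0383
finger_force: 82.6
```

```bash
python3 go.py 0.4787 0.3233 0.015 -18.75
```

```text
t 5.08 tcp [0.4795 0.3238 0.0172] yaw(y) -18.57 tool delta [-0.0007 -0.0006  0.0022] turn 0.0032 F [-0.  -0.2  6.4] T [-0.06  0.06  0.01] gap 0.0383 zax [ 1.4e-03  8.0e-04 -1.0e+00]
```

nudge_tcp --pt "0 0 -0.01 0" --pt "0 0 -0.03 0" --pt "0 0 -0.05 0" --pt "0 0 -0.05 0" --pt "0 0 0 0" --pt "0 0 0 0"

```text
time_s: 5.82
tcp_pos: [0.4781, 0.323, 0.1554]
tcp_rot: [-0.0, 0.812, 0.584, -0.001]
ft_force: [0.4, 0.5, -2.7]
finger_gap: 0.0389
finger_force: 81.5
```

```bash
python3 - <<'E'
from h import *; from go import rep
u=np.array([np.cos(np.radians(-4.33)),np.sin(np.radians(-4.33))]); lap=np.array([.53886,.0261])
t=lap+u*(-.022-.066)   # tuck edge at box x -60, hump 66 behind
rep([*t,.15],-4.33)
grab('side','side2'); 
a=cv2.imread('pics/side2.png')[120:320,200:420]; cv2.imwrite('pics/crop2.png',cv2.resize(a,None,fx=2.7,fy=2.7,interpolation=cv2.INTER_CUBIC))
E
```

```text
t 5.83 tcp [0.4781 0.323  0.1554] yaw(y) -18.56 tool delta [-0.2838  0.0668  0.0056] turn -0.2484 F [ 0.4  0.5 -2.7] T [ 0.01  0.03 -0.01] gap 0.0389 zax [-1.3e-03 -7.0e-04 -1.0e+00]
```

View pics/crop2.png

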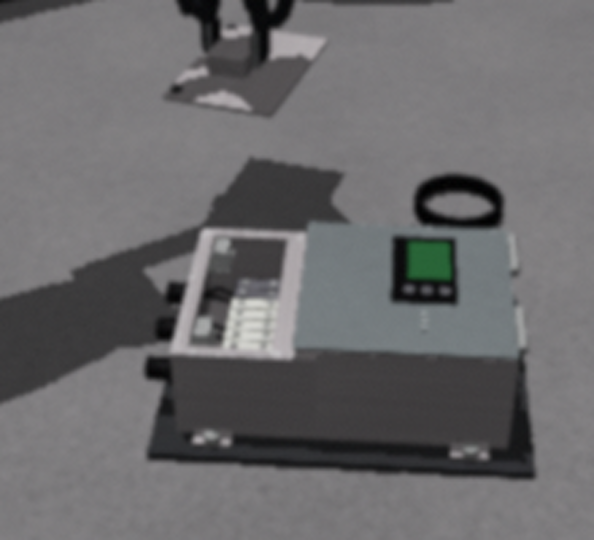

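The cover is held level, about 0.138 m up (crop (240,60)), and the springs show at crop (222,247) and (205,328). I move it to staging with the tuck edge at box x ≈ -60.

nudge_tcp --pt "-0.0473 0.0111 0 0" --pt "-0.0473 0.0111 0 0" --pt "-0.0473 0.0111 0 0" --pt "-0.0473 0.0111 0 0" --pt "-0.0473 0.0111 0 0" --pt "-0.0473 0.0111 0 0" --pt "0 0 0 -0.124" --pt "0 0 0 -0.124" --pt "0 0 0 0" --pt "0 0 0 0"

```text
time_s: 7.12
tcp_pos: [0.4508, 0.0333, 0.1551]
tcp_rot: [-0.001, 0.734, 0.679, -0.001]
ft_force: [-0.8, -0.2, -2.2]
finger_gap: 0.0383
finger_force: 81.4
```

```bash
python3 - <<'E'
from h import *; from go import rep
u=np.array([np.cos(np.radians(-4.33)),np.sin(np.radians(-4.33))]); lap=np.array([.53886,.0261])
t=lap+u*(-.022-.066); rep([*t,.15],-4.33)
f=grab('top','top3'); a=cv2.imread('pics/top3.png')[165:325,240:370]; cv2.imwrite('pics/crop3.png',cv2.resize(a,None,fx=3.7,fy=3.7,interpolation=cv2.INTER_CUBIC))
f=grab('side','side3'); a=cv2.imread('pics/side3.png')[170:300,220:420]; cv2.imwrite('pics/crop3s.png',cv2.resize(a,None,fx=4,fy=4,interpolation=cv2.INTER_CUBIC))
E
```

```text
t 7.12 tcp [0.4508 0.0333 0.1551] yaw(y) -4.5 tool delta [-0.0005  0.0004  0.0051] turn -0.0029 F [-0.8 -0.2 -2.2] T [-0.   -0.02 -0.02] gap 0.0383 zax [-2.3e-03  1.0e-04 -1.0e+00]
```

View pics/crop3.png

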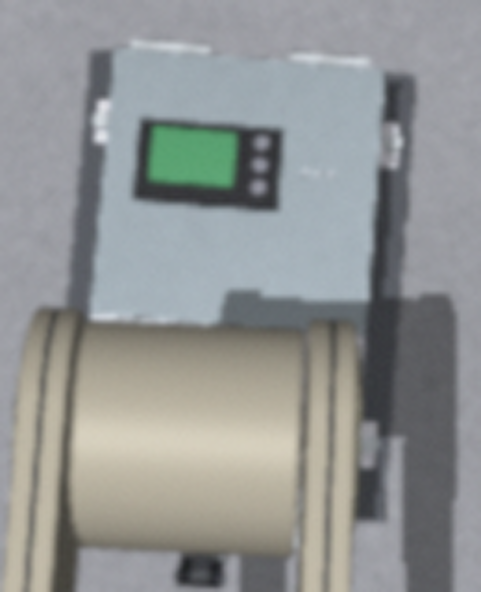

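View pics/crop3s.png

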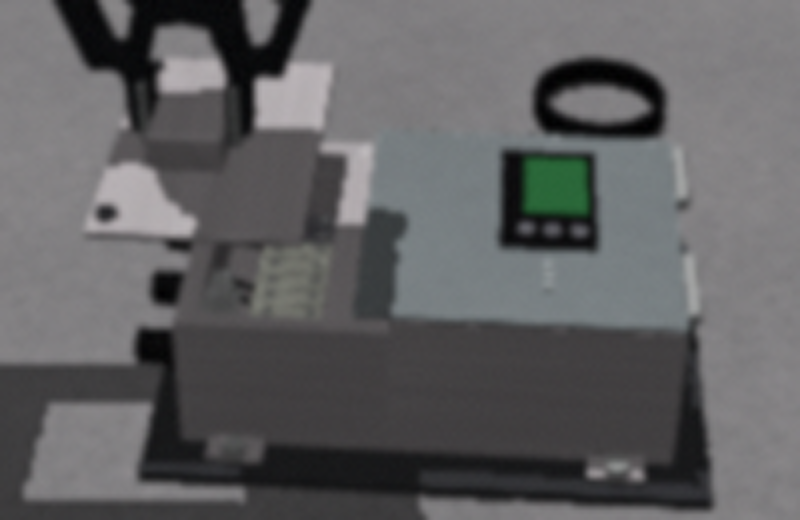

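The top camera is blocked by the arm. In the side view the cover's near edge runs from crop (85,237) to (310,248), and the lap edge from (372,140) to (392,320). I check the predicted corners against those pixels.

```bash
cat > chk.py <<'E'
from meas import *; from go import Ro
BY=-4.33; u=np.array([np.cos(np.radians(BY)),np.sin(np.radians(BY))]); v=np.array([-u[1],u[0]]); O=np.array([.53886,.0261])+.038*u
def box(x,y,z): return np.r_[O+x*u+y*v,z]
def cov(s,x,y,z,h=.0172):
    q=np.array(s['tcp_rot']); R=Ro.from_quat(q[[1,2,3,0]]).as_matrix(); a=R[:2,1]/np.linalg.norm(R[:2,1]); b=np.array([-a[1],a[0]])
    return np.r_[s['tcp_pos'][:2]+(x+.012)*a+y*b,s['tcp_pos'][2]-h+z]
def inbox(p): d=np.array(p)[:2]-O; return np.array([d@u,d@v])
E
python3 - <<'E'
from chk import *
f=grab('side'); s=arm.state()
c=lambda p:((np.array(p)-[220,170])*4+1.5).round(1).tolist()
for n,P in {'lapnear':box(-.038,-.085,.1),'lapfar':box(-.038,.085,.1),'rimnear':box(-.13,-.085,.088),'scr near top':cov(s,-.054,-.083,.005),'scr near bot':cov(s,-.054,-.083,0),'tuck near top':cov(s,.054,-.083,.005),'tuck far top':cov(s,.054,.083,.005)}.items(): print(n,c(proj(f,P)[0]))
print(inbox(cov(s,.054,0,0)),inbox(cov(s,-.054,0,0)))
# measured lines
C=lambda x,y:(220+(x-1.5)/4,170+(y-1.5)/4)
e=edge(f,C(378,190),C(390,300),.1,half=3); print('lap line boxx', (inbox(e[0]))[0], np.degrees(np.arctan2(e[1][1],e[1][0])),e[2])
zt=s['tcp_pos'][2]-.0172
e2=edge(f,C(318,150),C(310,235),zt+.003,half=2.5); print('tuck near',inbox(e2[0]),np.degrees(np.arctan2(*e2[1][::-1])),e2[2])
e3=edge(f,C(95,236),C(175,239),zt,half=2.5); print('near side',inbox(e3[0]),np.degrees(np.arctan2(*e3[1][::-1])),e3[2])
e4=edge(f,C(190,326),C(370,326),.088,half=2.5); print('box side rim',inbox(e4[0]),np.degrees(np.arctan2(*e4[1][::-1])),e4[2])
E
```

```text
lapnear [345.5, 311.5]
lapfar [371.6, 125.0]
rimnear [164.6, 321.3]
scr near top [80.7, 226.3]
scr near bot [81.7, 234.5]
tuck near top [300.1, 236.3]
tuck far top [332.6, 59.2]
[-0.05978129  0.00052213] [-0.16778119  0.00067366]
lap line boxx -0.022961327832153572 100.85146 2.893132829404427
tuck near [-0.05953572 -0.04635091] 85.944725 0.8405516629842665
near side [-0.14234869 -0.07824263] -4.862075 1.3713874043282996
box side rim [-0.07534797 -0.08455916] -1.4632691 1.9994886222349981
```

```bash
python3 - <<'E'
from chk import *
f=grab('side'); f2=dict(f); f2['pixels']=cv2.imread('pics/side2.png')[:,:,::-1].copy()
C=lambda x,y:(200+(x-.85)/2.7,120+(y-.85)/2.7)
sh=lambda e:(inbox(e[0]).round(4),np.degrees(np.arctan2(e[1][1],e[1][0])).round(2),e[2].round(2))
print('lap top',sh(edge(f2,C(307,240),C(296,340),.1,half=3)))
print('front rim',sh(edge(f2,C(205,235),C(176,345),.088,half=3)))
print('rim near',sh(edge(f2,C(182,353),C(285,355),.088,half=2)))
print('lid near',sh(edge(f2,C(305,350),C(510,354),.098,half=3)))
a=f2['pixels'][195:265,250:400]; cv2.imwrite('pics/crop4.png',cv2.resize(a[:,:,::-1],None,fx=5.3,fy=5.3,interpolation=cv2.INTER_CUBIC))
E
```

```text
lap top (array([-0.0348, -0.005 ]), np.float32(85.76), np.float64(0.42))
front rim (array([-0.1267, -0.014 ]), np.float32(84.8), np.float64(1.3))
rim near (array([-0.0749, -0.0871]), np.float32(-2.98), np.float64(0.31))
lid near (array([ 0.0506, -0.0843]), np.float32(-4.6), np.float64(0.57))
```

View pics/crop4.png

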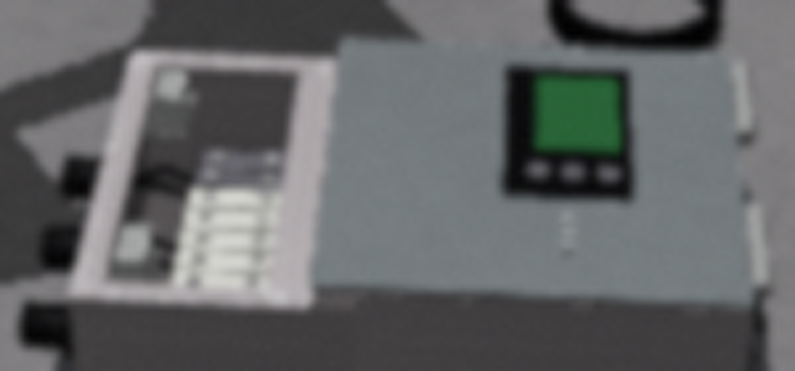

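nudge_tcp --pt "0 0.0168 0 -0.003" --pt "0 0 0.02 0" --pt "0 0 0.014 0" --pt "0 0 0 0" --pt "0 0 0 0"

```text
time_s: 7.95
tcp_pos: [0.4685, 0.0319, 0.1227]
tcp_rot: [0.0, 0.732, 0.681, 0.0]
ft_force: [-0.2, 0.0, -1.6]
finger_gap: 0.0383
finger_force: 81.4
```

```bash
python3 - <<'E'
from chk import *
from go import rep; rep(box(-.043-.066,0,.1077),BY)
f=grab('side','side5'); s=arm.state(); print(inbox(cov(s,.054,0,0)),inbox(cov(s,-.054,0,0)),cov(s,0,0,0)[2])
a=f['pixels'][165:270,235:385]; cv2.imwrite('pics/crop5.png',cv2.resize(a[:,:,::-1],None,fx=5.3,fy=5.3,interpolation=cv2.INTER_CUBIC))
E
```

```text
t 7.95 tcp [0.4685 0.0319 0.1227] yaw(y) -4.19 tool delta [-0.0005 -0.0004  0.015 ] turn 0.0025 F [-0.2  0.  -1.6] T [-0.04  0.   -0.02] gap 0.0383 zax [ 4.e-04 -0.e+00 -1.e+00]
[-0.0423438   0.00066108] [-0.15034345  0.00038686] 0.10580587521922638
```

View pics/crop5.png

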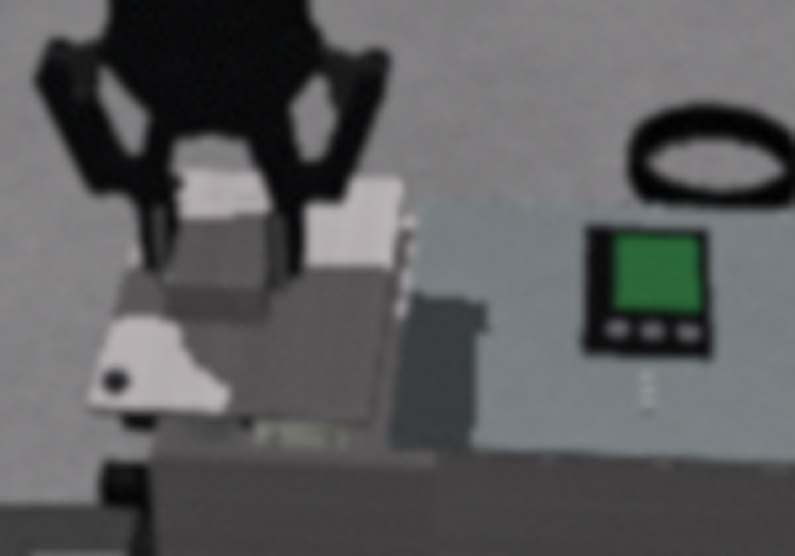

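The tuck edge (crop (372,418) to (400,180)) sits a few mm short of the lap edge (392,450) to (412,200), and parallel to it. I descend to slot height.

nudge_tcp --pt "0 0 0.008 0.002" --pt "0 0 0.004 0" --pt "0 0 0 0"

```text
time_s: 8.38
tcp_pos: [0.4679, 0.0319, 0.1097]
tcp_rot: [-0.0, 0.733, 0.68, -0.0]
ft_force: [0.8, 0.6, -2.1]
finger_gap: 0.0382
finger_force: 81.4
```

nudge_tcp --pt "0 0 0.003 0" --pt "0 0 0 0" --pt "0 0 0 0"

```text
time_s: 8.75
tcp_pos: [0.4685, 0.0319, 0.1076]
tcp_rot: [0.0, 0.733, 0.68, 0.0]
ft_force: [-2.1, 0.0, 1.2]
finger_gap: 0.0382
finger_force: 81.8
```

```bash
python3 - <<'E'
from chk import *
from go import rep; rep(box(-.020-.066,0,.1077),BY)
s=arm.state(); print(inbox(cov(s,.054,0,0)),inbox(cov(s,-.054,0,0)),cov(s,0,0,0)[2])
E
```

```text
t 8.75 tcp [0.4685 0.0319 0.1076] yaw(y) -4.3 tool delta [-0.0004  0.0226 -0.    ] turn 0.0005 F [-2.1  0.   1.2] T [0.01 0.26 0.  ] gap 0.0382 zax [ 4.e-04 -0.e+00 -1.e+00]
[-0.04256793  0.00046093] [-0.15056791  0.00040199] 0.09044258555692286
```

nudge_tcp --pt "0 0 0.001 0" --pt "0 0 0 0" --pt "0 0 0 0"

```text
time_s: 9.12
tcp_pos: [0.4686, 0.0319, 0.1065]
tcp_rot: [0.0, 0.733, 0.68, 0.0]
ft_force: [-0.7, -0.9, 2.0]
finger_gap: 0.0384
finger_force: 81.8
```

```bash
python3 - <<'E'
from chk import *
from go import rep; rep(box(-.020-.066,0,.1077),BY)
f=grab('side','side6'); s=arm.state(); print(inbox(cov(s,.054,0,0)),inbox(cov(s,-.054,0,0)),cov(s,0,0,0)[2])
a=f['pixels'][165:270,235:385]; cv2.imwrite('pics/crop6.png',cv2.resize(a[:,:,::-1],None,fx=5.3,fy=5.3,interpolation=cv2.INTER_CUBIC))
E
```

```text
t 9.12 tcp [0.4686 0.0319 0.1065] yaw(y) -4.3 tool delta [-0.0004  0.0225 -0.0012] turn 0.0006 F [-0.7 -0.9  2. ] T [0.01 0.22 0.02] gap 0.0384 zax [ 5.e-04 -0.e+00 -1.e+00]
[-0.04256453  0.00048943] [-0.15056451  0.00042356] 0.08925610003497678
```

View pics/crop6.png

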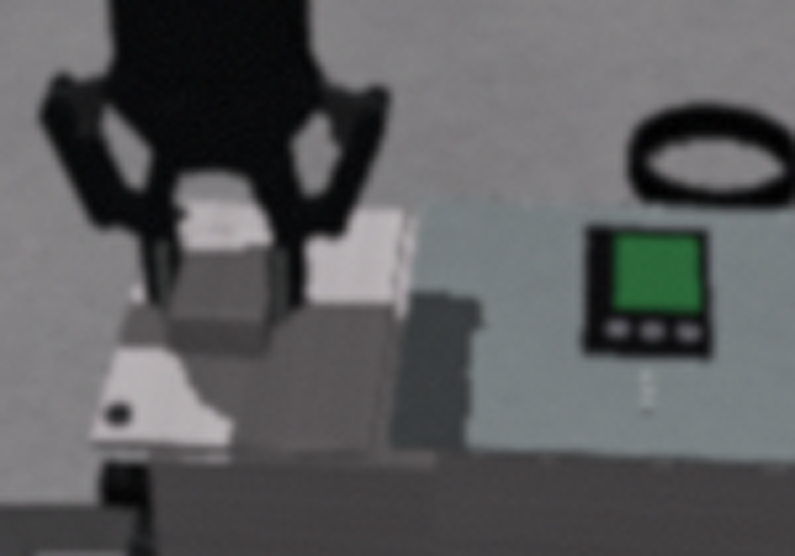

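The tuck edge is just short of the lap at slot height (crop (390,450) to (405,210)), and the near-side margin to the rim is a thin strip at row 455. I slide it in.

nudge_tcp --pt "0 0.003 0 0" --pt "0 0.003 0 0" --pt "0 0.003 0 0" --pt "0 0 0 0"

```text
time_s: 9.68
tcp_pos: [0.4777, 0.0312, 0.1063]
tcp_rot: [0.0, 0.733, 0.68, 0.0]
ft_force: [-0.8, 0.9, 4.2]
finger_gap: 0.0385
finger_force: 82.0
```

nudge_tcp --pt "0 0.003 0 0" --pt "0 0.003 0 0" --pt "0 0.003 0 0" --pt "0 0 0 0" --pt "0 0 0 0"

```text
time_s: 10.3
tcp_pos: [0.4868, 0.0305, 0.1065]
tcp_rot: [0.0, 0.733, 0.68, 0.0]
ft_force: [-0.4, 0.1, 2.0]
finger_gap: 0.0388
finger_force: 82.0
```

```bash
python3 - <<'E'
from chk import *
from go import rep; rep(box(-.020-.066,0,.1077),BY)
s=arm.state(); print(inbox(cov(s,.054,0,0)),inbox(cov(s,-.054,0,0)),cov(s,0,0,0)[2])
E
```

```text
t 10.3 tcp [0.4868 0.0305 0.1065] yaw(y) -4.3 tool delta [-0.0004  0.0043 -0.0012] turn 0.0006 F [-0.4  0.1  2. ] T [ 0.02  0.18 -0.02] gap 0.0388 zax [ 1.e-03 -1.e-04 -1.e+00]
[-0.02428719  0.00046066] [-0.13228717  0.00039658] 0.0893130540410906
```

nudge_tcp --pt "0 0.002 0 0" --pt "0 0.002 0 0" --pt "0 0 0 0" --pt "0 0 0 0"

```text
time_s: 10.8
tcp_pos: [0.4903, 0.0302, 0.1063]
tcp_rot: [0.0, 0.733, 0.68, 0.0]
ft_force: [-2.1, 0.7, 3.0]
finger_gap: 0.0384
finger_force: 82.0
```

nudge_tcp --pt "0 0.001 0 0" --pt "0 0 0 0" --pt "0 0 0 0"

```text
time_s: 11.18
tcp_pos: [0.4913, 0.0302, 0.1063]
tcp_rot: [0.0, 0.733, 0.68, 0.0]
ft_force: [-2.1, 0.6, 2.7]
finger_gap: 0.0383
finger_force: 82.0
```

nudge_tcp --pt "0 0.001 0 0" --pt "0 0 0 0" --pt "0 0 0 0"

```text
time_s: 11.55
tcp_pos: [0.4924, 0.0301, 0.1063]
tcp_rot: [0.0, 0.733, 0.68, 0.0]
ft_force: [-2.2, -0.2, 2.1]
finger_gap: 0.0384
finger_force: 82.0
```

```bash
python3 go.py 0.49 0.03 0.1 -4.33
```

```text
t 11.55 tcp [0.4924 0.0301 0.1063] yaw(y) -4.3 tool delta [-0.0002 -0.0023  0.0063] turn 0.0006 F [-2.2 -0.2  2.1] T [0.01 0.57 0.01] gap 0.0384 zax [ 1.e-04 -0.e+00 -1.e+00]
```

nudge_tcp --pt "0 0.001 0 0" --pt "0 0 0 0" --pt "0 0 0 0"

```text
time_s: 11.92
tcp_pos: [0.4929, 0.0301, 0.1062]
tcp_rot: [-0.0, 0.733, 0.68, -0.0]
ft_force: [-5.7, 0.1, 4.0]
finger_gap: 0.0383
finger_force: 82.1
```

nudge_tcp --pt "0 0.001 0 0" --pt "0 0 0 0" --pt "0 0 0 0"

```text
time_s: 12.3
tcp_pos: [0.493, 0.03, 0.106]
tcp_rot: [-0.001, 0.733, 0.68, -0.001]
ft_force: [-11.4, 1.1, 7.9]
finger_gap: 0.0384
finger_force: 82.6
```

```bash
python3 go.py 0.49 0.03 0.1 -4.33
```

```text
t 12.3 tcp [0.493 0.03  0.106] yaw(y) -4.29 tool delta [-0.0003 -0.0029  0.006 ] turn 0.0006 F [-11.4   1.1   7.9] T [0.09 1.62 0.05] gap 0.0384 zax [-3.1e-03  2.0e-04 -1.0e+00]
```

nudge_tcp --pt "0 -0.0004 0.0005 0" --pt "0 0 0.0005 0" --pt "0 0 0 0" --pt "0 0 0 0" --force 110

```text
time_s: 12.8
tcp_pos: [0.4929, 0.03, 0.1054]
tcp_rot: [-0.001, 0.733, 0.68, -0.001]
ft_force: [-9.9, -0.0, 10.1]
finger_gap: 0.038
finger_force: 111.4
```

```bash
python3 go.py 0.49 0.03 0.1 -4.33
```

```text
t 12.8 tcp [0.4929 0.03   0.1054] yaw(y) -4.29 tool delta [-0.0003 -0.0029  0.0054] turn 0.0007 F [-9.9 -0.  10.1] T [ 0.07  1.62 -0.04] gap 0.038 zax [-2.2e-03  1.0e-04 -1.0e+00]
```

nudge_tcp --pt "0 0 0.0005 0" --pt "0 0 0 0" --pt "0 0 0 0"

```text
time_s: 13.18
tcp_pos: [0.493, 0.03, 0.1053]
tcp_rot: [-0.001, 0.733, 0.68, -0.001]
ft_force: [-12.2, 0.5, 12.8]
finger_gap: 0.0378
finger_force: 111.9
```

```bash
python3 go.py 0.49 0.03 0.1 -4.33
```

```text
t 13.18 tcp [0.493  0.03   0.1053] yaw(y) -4.29 tool delta [-0.0002 -0.0029  0.0053] turn 0.0007 F [-12.2   0.5  12.8] T [ 0.13  1.86 -0.03] gap 0.0378 zax [-0.0022  0.     -1.    ]
```

nudge_tcp --pt "0 0 0.0005 0" --pt "0 0 0 0" --pt "0 0 0 0"

```text
time_s: 13.55
tcp_pos: [0.493, 0.03, 0.1053]
tcp_rot: [-0.001, 0.733, 0.68, -0.001]
ft_force: [-15.9, 0.1, 17.5]
finger_gap: 0.0378
finger_force: 112.4
```

```bash
python3 go.py 0.49 0.03 0.1 -4.33
```

```text
t 13.55 tcp [0.493  0.03   0.1053] yaw(y) -4.29 tool delta [-0.0002 -0.0029  0.0053] turn 0.0007 F [-15.9   0.1  17.5] T [ 0.09  2.2  -0.01] gap 0.0378 zax [-0.0022 -0.     -1.    ]
```

nudge_tcp --pt "0 -0.0008 0 0" --pt "0 0 0.0005 0" --pt "0 0 0 0" --pt "0 0 0 0"

```text
time_s: 14.05
tcp_pos: [0.4929, 0.03, 0.1053]
tcp_rot: [-0.0, 0.733, 0.68, -0.0]
ft_force: [-12.0, 0.4, 17.3]
finger_gap: 0.0377
finger_force: 112.8
```

```bash
python3 - <<'E'
from chk import *
from go import rep; rep(box(-.020-.066,0,.1077),BY)
f=grab('side','side7'); s=arm.state(); print(inbox(cov(s,.054,0,0)),inbox(cov(s,-.054,0,0)),cov(s,0,0,0)[2])
a=f['pixels'][165:270,235:385]; cv2.imwrite('pics/crop7.png',cv2.resize(a[:,:,::-1],None,fx=5.3,fy=5.3,interpolation=cv2.INTER_CUBIC))
E
```

```text
t 14.05 tcp [0.4929 0.03   0.1053] yaw(y) -4.29 tool delta [-0.0004 -0.0019 -0.0024] turn 0.0007 F [-12.    0.4  17.3] T [ 0.01  2.01 -0.03] gap 0.0377 zax [-5.e-04 -1.e-04 -1.e+00]
[-0.01808662  0.00049138] [-0.1260866   0.00041994] 0.08806724052795703
```

View pics/crop7.png

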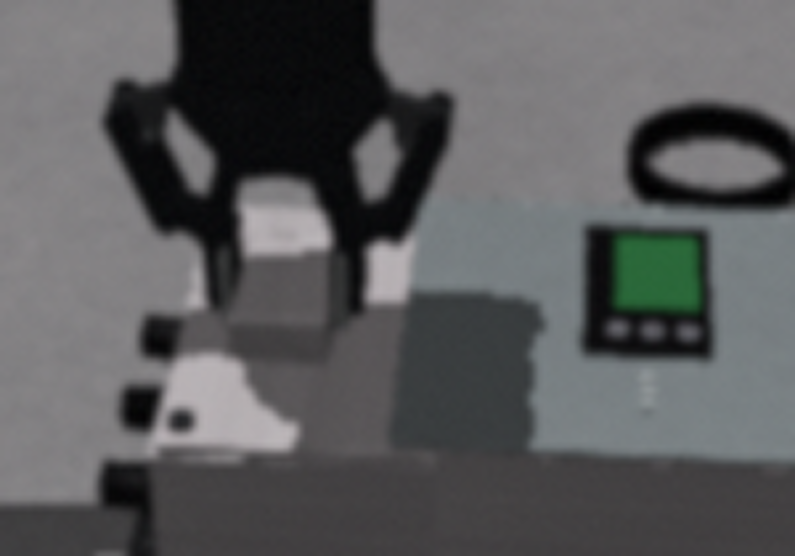

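The tuck edge is under the lid (lap line from crop (392,450) to (412,210)), and the lid panel sits at the same pixels as before, so it was not lifted. I relieve the forward push a little and press slightly harder.

nudge_tcp --pt "0 -0.0005 0.0005 0" --pt "0 0 0.0005 0" --pt "0 0 0 0" --pt "0 0 0 0"

```text
time_s: 14.6
tcp_pos: [0.4929, 0.0301, 0.1052]
tcp_rot: [0.0, 0.733, 0.68, 0.0]
ft_force: [-15.7, 0.7, 24.8]
finger_gap: 0.0381
finger_force: 113.6
```

```bash
python3 - <<'E'
from chk import *
from go import rep; rep(box(-.020-.066,0,.1077),BY)
f=grab('side'); s=arm.state(); print(inbox(cov(s,.054,0,0)),inbox(cov(s,-.054,0,0)),cov(s,0,0,0)[2])
C=lambda x,y:(235+(x-2.15)/5.3,165+(y-2.15)/5.3)
sh=lambda e:(inbox(e[0]).round(4),np.degrees(np.arctan2(e[1][1],e[1][0])).round(2),e[2].round(2))
print('screw edge near',sh(edge(f,C(178,360),C(160,430),.092,half=2.5)))
print('lap',sh(edge(f,C(408,230),C(405,300),.1,half=2.5)))
E
```

```text
t 14.6 tcp [0.4929 0.0301 0.1052] yaw(y) -4.29 tool delta [-0.0005 -0.0019 -0.0025] turn 0.0007 F [-15.7   0.7  24.8] T [ 0.07  2.6  -0.07] gap 0.0381 zax [ 6.e-04 -2.e-04 -1.e+00]
[-0.01808285  0.00051045] [-0.12608282  0.00042984] 0.08805391215698047
screw edge near (array([-0.1254, -0.0618]), np.float32(83.62), np.float64(0.95))
lap (array([-0.0351,  0.0235]), np.float32(89.29), np.float64(1.14))
```

nudge_tcp --pt "0 0 0 0" --pt "0 0 0 0" --pt "0 0 0 0"

```text
time_s: 15.02
tcp_pos: [0.4929, 0.03, 0.1052]
tcp_rot: [0.0, 0.733, 0.68, 0.0]
ft_force: [-15.1, 0.0, 24.5]
finger_gap: 0.0383
finger_force: 113.5
```

```bash
python3 - <<'E'
from bench import arm, job, grab_frame
print(job.finish_job())
E
```

```text
the job is handed in; nothing more can be done
None
```

The cover's tuck edge is fully home under the lid (within about 0.3 mm in the side view), the lid was not lifted in the pictures, and I handed the job in at 15 s with the cover still pressed flat at about 25 N; hand-in gave no verdict.

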